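Meter steel bushes from a tin into the parts tray and put its lid on

TASK

Tip two or three steel bushes out of the full tin into the steel parts tray: tilt the tin gradually over the tray until the bushes start to go, hold it there while they come out, and keep the rest in the tin. Then stand the tin upright on the bench mat and set the lid squarely down on the tray so that it drops home over them. Spill no bush outside the tray, and leave the other things on the bench where they are.

Things in the scene. Friction and masses are not known exactly. Their poses are not given: they have to be found in the camera images.
- tin: open straight-sided round tin of bare metal, 58 mm outside diameter (56 to 58 mm across where gripped), 46 mm tall, wall and floor 3 mm, about 0.1 kg; stands upright on the bench to the left or right of the tray, heaped to the rim with six steel bushes, which are safe in it up to 25 degrees of tilt; origin at the centre of its underside, z up along its axis, its turn about z is of no matter
- bush0: one of six alike plain steel bushes (short tubes): 21 mm outside diameter, 19 mm long, 12 mm bore, 35 g; starts in the tin; origin at its centre, z along its bore. The heap holds until the tin is tilted 40 to 90 degrees from upright; then the first slides over the lip, the second with it or by about 105 degrees (a small shake frees one that friction holds), the others mostly between 95 and 130
- bush1: one of six alike plain steel bushes (short tubes): 21 mm outside diameter, 19 mm long, 12 mm bore, 35 g; starts in the tin; origin at its centre, z along its bore. The heap holds until the tin is tilted 40 to 90 degrees from upright; then the first slides over the lip, the second with it or by about 105 degrees (a small shake frees one that friction holds), the others mostly between 95 and 130
- bush2: one of six alike plain steel bushes (short tubes): 21 mm outside diameter, 19 mm long, 12 mm bore, 35 g; starts in the tin; origin at its centre, z along its bore. The heap holds until the tin is tilted 40 to 90 degrees from upright; then the first slides over the lip, the second with it or by about 105 degrees (a small shake frees one that friction holds), the others mostly between 95 and 130
- bush3: one of six alike plain steel bushes (short tubes): 21 mm outside diameter, 19 mm long, 12 mm bore, 35 g; starts in the tin; origin at its centre, z along its bore. The heap holds until the tin is tilted 40 to 90 degrees from upright; then the first slides over the lip, the second with it or by about 105 degrees (a small shake frees one that friction holds), the others mostly between 95 and 130
- bush4: one of six alike plain steel bushes (short tubes): 21 mm outside diameter, 19 mm long, 12 mm bore, 35 g; starts in the tin; origin at its centre, z along its bore. The heap holds until the tin is tilted 40 to 90 degrees from upright; then the first slides over the lip, the second with it or by about 105 degrees (a small shake frees one that friction holds), the others mostly between 95 and 130
- bush5: one of six alike plain steel bushes (short tubes): 21 mm outside diameter, 19 mm long, 12 mm bore, 35 g; starts in the tin; origin at its centre, z along its bore. The heap holds until the tin is tilted 40 to 90 degrees from upright; then the first slides over the lip, the second with it or by about 105 degrees (a small shake frees one that friction holds), the others mostly between 95 and 130
- tray: rectangular open stainless parts tray, 186 mm along its x, 126 mm along its y, 50 mm high outside; inside 180 by 120 mm, walls and floor 3 mm; fixed to the bench by magnets; origin at the centre of its underside, z up, turned by up to 0.3 rad
- lid: the tray's loose lid, flat on the bench on the other side of the tray from the tin, handle up, 0.28 kg: flange 192 by 132 by 3 mm, below it a panel 172 by 112 mm, 5 mm deep, that drops into the tray's mouth with 4 mm play all round; origin at the centre of the panel's underside, x along the long side, z up. When home its origin is 45 mm above the tray's origin; either way round fits
- lid_grip (a point): middle of the lid's handle, a dark bar 70 mm long along the lid's x, 12 mm wide along its y and 10 mm deep, on two posts; this point is 33 mm above the lid's underside, 25 mm above the flange (38 mm from the lid's underside to the top of the bar)
- drink_can: bystander: closed drink can with a blue band, 66 mm diameter, 122 mm tall; origin at the centre of its underside
- grease_tin: bystander: closed squat white tin, 74 mm diameter, 58 mm tall; origin at the centre of its underside
- spanner: bystander: spanner 190 mm long lying flat at the far right; origin at its middle, x along it
- screwdriver: bystander: screwdriver lying on the bench at the far left; origin near its middle, x along it
- bearing_race: bystander: steel ring lying flat, 62 mm outside, 44 mm inside, 15 mm high; origin at the centre of its underside
- grip_pliers: bystander: locking pliers 210 mm long lying flat beyond the tray; origin near their middle, x along them

How it is judged:
By the outcome, as a careful person would: the job done as asked, in the order asked, and still so for the second after the job is handed in, with the robot touching nothing.
It also fails if it takes over 72 s, if anything falls off the work surface, if the arm or the gripper's body presses on something with over 40 N, if the wrist force passes 120 N, or if a joint passes its speed limit or range.

ROBOT

A 6-joint arm with a two-finger parallel gripper is mounted at the origin on the work surface. World frame = base frame: x ahead of the robot, y to its left, z up, the work surface at z = 0. Lengths are in m, angles in rad, forces in N, time in s.
With the tool pointing down it reaches from about 0.4 to 0.925 m from the base axis. Payload 12.5 kg.
Tool frame: the origin (TCP) lies at the very end of the fingers, on their centre line; the grasp point (between the pads) lies 19 mm behind it; z points along the fingers, y is the line along which they close (so a half turn about z gives the same grasp; the last joint's range is limited). The gripper opens to 95 mm and grips with 3 to 60 N. Pads are 20 mm wide; open, the fingers measure 119 mm over their backs; the gripper's body (75 mm by 180 mm) begins 59 mm behind the grasp point.
Start: joints at [-1.403, 0.491, 1.559, -0, 1.092, -0.106], TCP at [0.169, -0.602, 0.215] pointing down, gripper open.
Joint ranges: [-3.1, 3.1], [-0.84, 2.19], [0.05, 2.79], [-1.13, 4.28], [0.06, 2.93], [-2.69, 2.69]. Speed limits (rad/s): [2.22, 2.22, 2.79, 3.14, 3.14, 3.14].

INTERFACE

Orientations are given as a unit quaternion [x, y, z, w].
In Python, from plant import * gives the robot as it stands. Calls block until the motion is done:
- move_pose(position, orientation): joint-space move of the TCP to a pose.
- servo_line(position, ori=None, v=0.15, stop_force=None): straight line of the TCP; ori=None keeps the orientation; v is the mean speed in m/s. With stop_force (N) it stops when the force on the tool has changed by that much, and returns True; else False.
- set_joints(angles): joint-space move.
- ungrasp() and grab(strength=None): open the fingers fully, or close them until they stop; strength is the grip in N (None keeps the last).
- hold(seconds).
- solve_ik(position, orientation): joint angles nearest the present ones, or None.
- sense(): the state.
- read_camera(name): name is "side" or "top" or "wrist"; returns a dict with "frame" (384x512x3 uint8, blue, green, red), "camera_matrix" (3x3 intrinsics, pixels), "extrinsics" (4x4, takes a point from camera to world coordinates); the wrist camera has in their place "hand_eye" (4x4, takes a point from camera to tool coordinates, whose origin is the TCP and whose axes are the flange's). Camera axes: x right, y down, z forward; pixel columns grow to the right and rows downward; lengths in m; the calibration is good to about 2 mm. The wrist camera is an equidistant fisheye: a pixel r from the principal point sees the ray r / f radians off the axis. A picture is of the moment at which its call begins: read the wrist's pose just before it. There is no depth.
A pose or a line that the arm cannot do raises PlanningError and nothing moves.
- sign_off(): hands the job in; it is judged then, once.
Trained networks look in a picture, given as the dict that the camera call returned (one of the last four; its "shot" number tells which), for a name from the list of things; names that differ only in an ending like _2 or _b are one class to them, and where a whole thing is asked for, a point or a joint stands for the part that bears it (a point fixed in the world has none). Each returns a list of dicts, best first, with "p" (0 to 1); they miss things now and then, are a little off and sometimes report something else, mostly with a low value. They report only what shows in the picture. A call takes as long as a camera call.
- silhouettes(picture, label): "region" (384x512 bool, what is visible of it) and "pixel" ([column, row] in pixels, amid what is visible of it).
The state is a dict: "time": time; "q": joint angles; "dq": joint speeds; "effort": joint torques, N m; "eef_pos": TCP position; "orientation": TCP orientation; "wrist_force": force on the tool from outside, world axes, zero at the start; "wrist_torque": the same for the moment, N m; "width": finger opening in m; "grip_force": force on a finger pad.
Only numpy, scipy, OpenCV 4.12 (cv2) and the standard library are available. Lean on these libraries where they do the work, as an engineer would, in place of code of your own. Each camera call takes 0.05 s, during which the arm holds its last target. There are 200 camera calls.

## Working session

There is one attempt and no reset: what is moved stays moved. The work goes in short steps, each a Python script; the robot and the scene stay as the last script left them, time stands still between calls to the robot, and variables do not carry over. Pictures are saved under pics/ and viewed, at most 10 in all, crops included, and the job is handed in when it is done.

```bash
mkdir -p pics; ls
python3 - <<'E'
from plant import *
import cv2,numpy as np
a=read_camera("top");b=read_camera("side")
cv2.imwrite("pics/a.png",a["frame"]);cv2.imwrite("pics/b.png",b["frame"])
np.set_printoptions(precision=4,suppress=True)
for p in (a,b):
    print(p["camera_matrix"],p["extrinsics"])
    for n in ["tin","tray","lid","lid_grip","drink_can","grease_tin"]:
        for s in silhouettes(p,n)[:2]:
            r=s["region"].astype(np.uint8);c,_=cv2.findContours(r,0,1);c=max(c,key=cv2.contourArea)
            print(n,round(s["p"],2),s["pixel"],r.sum(),cv2.minAreaRect(c))
print(sense())
E
```

```text
pics
[[472.7596   0.     259.8049]
 [  0.     472.7596 193.6455]
 [  0.       0.       1.    ]] [[ 0.0059 -0.9865  0.1634  0.4271]
 [-1.     -0.0048  0.0069  0.004 ]
 [-0.0061 -0.1635 -0.9865  1.3071]
 [ 0.      0.      0.      1.    ]]
tin 0.57 [157.0, 235.4] 160 ((157.05999755859375, 233.0800323486328), (8.708792686462402, 19.63638687133789), 19.440034866333008)
tray 0.55 [261.3, 217.0] 3471 ((262.0307922363281, 216.7461700439453), (71.19593811035156, 49.986000061035156), 82.87498474121094)
lid 0.94 [354.8, 236.2] 3323 ((355.25, 238.75001525878906), (49.01530838012695, 69.57010650634766), 18.434946060180664)
lid 0.66 [216.7, 145.1] 719 ((215.99998474121094, 144.50001525878906), (34.410099029541016, 24.6956844329834), 69.44395446777344)
lid_grip 0.62 [355.5, 237.5] 3445 ((355.8885192871094, 238.50692749023438), (50.0950813293457, 70.66585540771484), 19.05770492553711)
drink_can 0.91 [216.0, 142.2] 702 ((216.0, 144.50001525878906), (34.2709846496582, 24.29169273376465), 66.80140686035156)
grease_tin 0.72 [119.4, 178.4] 658 ((119.5, 176.5), (27.0, 29.0), 90.0)
grease_tin 0.55 [334.9, 
[... 734 characters left out ...]
1709)
drink_can 0.68 [212.2, 212.0] 767 ((210.609130859375, 213.52792358398438), (39.61336135864258, 20.661643981933594), 85.91438293457031)
grease_tin 0.58 [210.3, 290.5] 746 ((210.0, 289.5), (33.0, 26.0), 90.0)
{'time': 0.7, 'q': array([-1.4026,  0.4909,  1.5589, -0.    ,  1.0917, -0.1056]), 'dq': array([-0.0007, -0.0019,  0.002 , -0.0006, -0.0004,  0.0007]), 'effort': array([ -0.0012, -61.2338, -25.8405,   0.0692,   0.0444,  -0.    ]), 'eef_pos': array([ 0.169 , -0.6017,  0.2147]), 'orientation': array([ 0.9906,  0.1365, -0.    ,  0.0001]), 'wrist_force': array([ 0.0296, -0.6469, -0.3824]), 'wrist_torque': array([ 0.0331,  0.0033, -0.0086]), 'grip_force': 0.0, 'width': 0.0952392253845243}
```

Run:
```python
import cv2
a=cv2.imread("pics/a.png");cv2.imwrite("pics/a2.png",cv2.resize(a[110:290,90:420],None,fx=2.4,fy=2.4,interpolation=cv2.INTER_CUBIC))
```

```text
(no output)
```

View pics/a2.png

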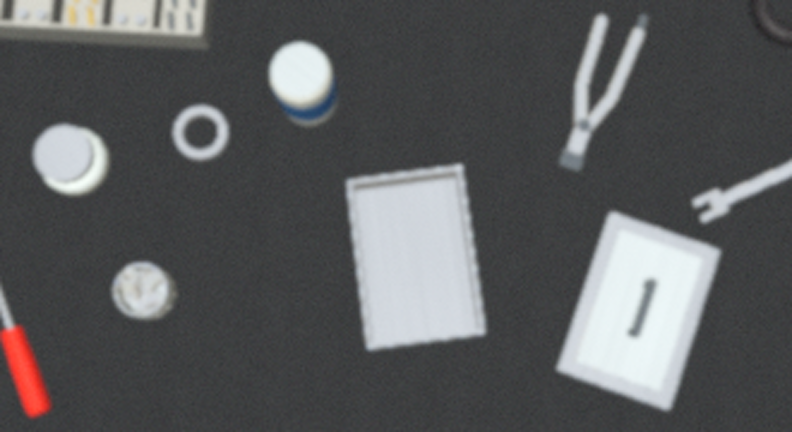

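View pics/b.png

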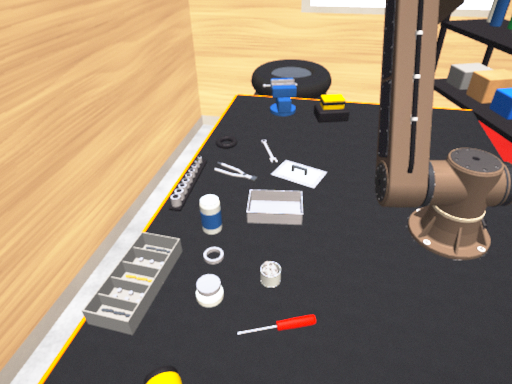

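The top crop shows the tin at about px (149,231), left of the tray. The tray corners and the lid, which is on the right with its bar handle, are clear too. The side view confirms this layout and shows nothing between the tin and the robot.

```bash
cat > h.py <<'E'
from plant import *
import numpy as np,cv2
from scipy.spatial.transform import Rotation as R
np.set_printoptions(precision=4,suppress=True)
def ray(c,px,z):
    K,E=c["camera_matrix"],c["extrinsics"]
    d=E[:3,:3]@np.linalg.inv(K)@np.r_[px,1.]; o=E[:3,3]
    return o+d*(z-o[2])/d[2]
def ori(head,pitch,roll=0):
    # tool z along heading, pitched down; then world tilt 'roll' about the horizontal heading axis
    h=np.array([np.cos(head),np.sin(head),0]); s=np.array([-np.sin(head),np.cos(head),0])
    z=np.cos(pitch)*h-np.sin(pitch)*np.array([0,0,1]); y=s
    M=np.c_[np.cross(y,z),y,z]
    return R.from_rotvec(roll*h)*R.from_matrix(M)
def tcp(grasp,rot): return np.asarray(grasp)+rot.apply([0,0,.019])
E
python3 - <<'E'
from h import *
c=read_camera("top")
cr=lambda p:np.array(p)/2.4+[90,110]-.3
print("tin",ray(c,cr((142,290)),.046))
T=np.array([ray(c,cr(p),.05) for p in [(347,181),(463,167),(486,333),(368,349)]]);print(T,T.mean(0))
L=np.array([ray(c,cr(p),.008) for p in [(612,212),(720,248),(670,410),(557,370)]]);print(L,L.mean(0))
for t in (T,L):
    print([np.linalg.norm(t[i]-t[i-1]) for i in range(4)],[np.arctan2(*(t[a]-t[b])[1::-1]) for a,b in ((0,3),(1,2))])
print("handle",ray(c,cr((653,283)),.038),ray(c,cr((633,334)),.038))
for p in [(12,335),(38,412)]:print("sd",ray(c,cr(p),.02))
tin=ray(c,cr((142,290)),.046)
for hd in (-1.2,-.8,-.4,0,.4,.8):
  for pt in (.35,.45):
    o=ori(hd,pt);print(hd,pt,solve_ik(tcp([tin[0],tin[1],.023],o),o.as_quat()))
    for rl in (1,1.6,1.85):
        o=ori(hd,pt,rl);print("   ",rl,solve_ik(tcp([T.mean(0)[0],T.mean(0)[1]+.05,.17],o),o.as_quat()))
E
```

```text
tin [0.5346 0.3089 0.046 ]
[[ 0.6584  0.082   0.05  ]
 [ 0.6751 -0.0487  0.05  ]
 [ 0.4889 -0.0736  0.05  ]
 [ 0.4707  0.0562  0.05  ]] [0.5733 0.004  0.05  ]
[[ 0.6311 -0.2228  0.008 ]
 [ 0.5898 -0.3459  0.008 ]
 [ 0.406  -0.2826  0.008 ]
 [ 0.4498 -0.1563  0.008 ]] [ 0.5192 -0.2519  0.008 ]
[np.float64(0.1894724144989402), np.float64(0.1317678475970998), np.float64(0.18782523699522335), np.float64(0.13107013838078233)] [np.float64(0.13695667272302744), np.float64(0.13327454565875965)]
[np.float64(0.19310654355580528), np.float64(0.1299203385684591), np.float64(0.19437094670180013), np.float64(0.13367951180528712)] [np.float64(-0.3511342515789132), np.float64(-0.331646107150107)]
handle [ 0.5462 -0.2615  0.038 ] [ 0.4893 -0.2376  0.038 ]
sd [0.4852 0.4601 0.02  ]
sd [0.3998 0.4255 0.02  ]
-1.2 0.35 [ 0.7737  1.0625  1.5272 -1.052   1.4718  1.0648]
    1 None
    1.6 None
    1.85 None
-1.2 0.45 [ 0.7605  1.0233  1.5477 -1.0103  1.3885  1.0379]
    1 None
    1.6 None
    1.85 None
-0.8 0.35 None
    1 [0.2868 0.7399 2.3108 3.9448 1.3208 2.5323]
    1.6 None
    1.85 None
-0.8 0.45 N
[... 247 characters left out ...]
 1.6 None
    1.85 None
0 0.35 [0.6505 0.9927 2.2096 3.7797 1.2694 1.6093]
    1 [-0.2537  0.756   2.4582  2.5958  1.4464  2.5605]
    1.6 None
    1.85 None
0 0.45 [0.6366 0.9373 2.2028 3.7787 1.1197 1.5699]
    1 [-0.3018  0.7132  2.4269  2.4535  1.3324  2.6184]
    1.6 None
    1.85 None
0.4 0.35 [0.4277 1.0189 2.3193 3.1679 1.4173 1.5763]
    1 None
    1.6 None
    1.85 None
0.4 0.45 [0.427  0.9545 2.3069 3.1673 1.2405 1.5742]
    1 None
    1.6 None
    1.85 None
0.8 0.35 [0.191  1.0106 2.2919 2.5589 1.3541 1.4768]
    1 None
    1.6 None
    1.85 None
0.8 0.45 [0.2052 0.9488 2.281  2.5681 1.1944 1.5177]
    1 None
    1.6 None
    1.85 [-0.4833  0.9251  1.989   1.4543  1.721  -2.6613]
```

```bash
cat >> h.py <<'E'
_ori=ori
def ori(head,pitch,roll=0): return _ori(head,pitch,roll)*R.from_euler("z",np.pi)
TIN=np.array([.5346,.3089]); TRAY=np.array([.5733,.004]); HD=.4; PT=.42
E
python3 - <<'E'
from h import *
o=ori(HD,PT); h=np.array([np.cos(HD),np.sin(HD)])
for b,z in ((.11,.25),(.11,.023),(.0,.023),(0,.2)):
    print(b,z,solve_ik(tcp(np.r_[TIN-b*h,z],o),o.as_quat()))
p=tcp(np.r_[TIN-.11*h,.25],o)
move_pose(p,o.as_quat()); print(sense()["time"],sense()["q"])
for hd in (-.4,0,.14,.4,.6,.8,1.0,1.2,1.5):
  r=[]
  for rl in (0,.8,1.3,1.6,1.9,2.1):
    o=ori(hd,PT,rl); s=np.array([-np.sin(hd),np.cos(hd)])
    q=solve_ik(tcp(np.r_[TRAY+.055*s,.165],o),o.as_quat()); r.append(None if q is None else q.round(2))
  print(hd,*r)
E
```

```text
0.11 0.25 [ 0.4382  0.3111  2.4943  3.1895  0.815  -1.5881]
0.11 0.023 [ 0.4382  1.12    2.578   3.1768  1.7069 -1.5504]
0.0 0.023 [ 0.4273  0.9735  2.3117  3.1675  1.2943 -1.5667]
0 0.2 [ 0.4273  0.52    2.2922  3.1756  0.8215 -1.5828]
3.925 [ 0.4376  0.3112  2.4939  3.1893  0.815  -1.588 ]
-0.4 [ 0.2   0.61  2.27  3.83  0.94 -1.75] [ 0.03  0.69  2.39  3.26  1.22 -0.73] [-0.04  0.82  2.43  3.1   1.57 -0.25] [-0.05  0.91  2.43  3.07  1.78  0.01] [-0.03  0.99  2.41  3.11  1.97  0.29] [-0.01  1.04  2.39  3.17  2.07  0.5 ]
0 [-0.02  0.6   2.41  3.12  1.02 -1.57] [-0.24  0.69  2.44  2.59  1.27 -0.72] [-0.31  0.82  2.44  2.43  1.55 -0.33] [-0.32  0.91  2.43  2.39  1.73 -0.11] [-0.3   1.    2.42  2.39  1.91  0.11] [-0.28  1.05  2.42  2.42  2.03  0.27]
0.14 [-0.12  0.6   2.44  2.87  1.05 -1.54] [-0.32  0.69  2.42  2.36  1.26 -0.7 ] [-0.39  0.82  2.4   2.21  1.51 -0.31] [-0.4   0.9   2.4   2.18  1.67 -0.1 ] [-0.38  0.98  2.39  2.18  1.84  0.11] [-0.36  1.04  2.39  2.2   1.95  0.26]
0.4 [-0.3   0.6   2.43  2.41  1.07 -1.49] [-0.45  0.69  2.34  1.95  1.24 -0.61] [-0.49  0.8   2.3   1.84  1.45 
[... 580 characters left out ...]
.56]
1.0 [-0.53  0.62  2.21  1.47  1.16 -1.23] [-0.54  0.73  2.04  1.21  1.4  -0.36] [-0.54  0.83  1.98  1.18  1.59  0.07] [-0.54  0.89  1.97  1.2   1.69  0.3 ] [-0.54  0.94  1.97  1.24  1.78  0.52] [-0.54  0.98  1.99  1.28  1.83  0.66]
1.2 [-0.55  0.65  2.1   1.24  1.25 -1.16] [-0.53  0.76  1.92  1.03  1.51 -0.31] [-0.52  0.85  1.86  1.02  1.69  0.12] [-0.52  0.91  1.85  1.04  1.79  0.36] [-0.52  0.96  1.85  1.09  1.87  0.6 ] [-0.52  0.99  1.87  1.12  1.91  0.75]
1.5 [-0.54  0.7   1.92  0.97  1.42 -1.1 ] [-0.48  0.81  1.75  0.81  1.69 -0.29] [-0.47  0.9   1.69  0.81  1.86  0.15] [-0.46  0.95  1.67  0.83  1.95  0.4 ] [-0.47  0.99  1.68  0.88  2.02  0.66] [-0.47  1.02  1.7   0.92  2.06  0.83]
```

Run:
```python
from h import *
o=ori(HD,PT); h=np.array([np.cos(HD),np.sin(HD)])
servo_line(tcp(np.r_[TIN-.11*h,.023],o),v=.2)
print(servo_line(tcp(np.r_[TIN,.023],o),v=.1,stop_force=6))
grab(30); s=sense(); print(s["width"],s["grip_force"],s["wrist_force"],s["time"])
servo_line(tcp(np.r_[TIN,.2],o),v=.15); hold(.3); s=sense(); print(s["width"],s["wrist_force"],s["time"])
c=read_camera("side"); cv2.imwrite("pics/c.png",cv2.resize(c["frame"][120:340,150:400],None,fx=2.5,fy=2.5))
P=1.6
for rl in (0,.8,1.3,1.6,1.9,2.1):
    o=ori(P,PT,rl); hh=np.array([np.cos(P),np.sin(P)]);s_=np.array([-hh[1],hh[0]])
    t=tcp(np.r_[TRAY+.058*s_+.01*hh,.16],o)
    cs=np.array([[x,y,z] for x in(-.0375,.0375) for y in (-.09,.09) for z in(-.078,-.2)])
    print(rl,solve_ik(t,o.as_quat()),(t+o.apply(cs))[:,2].min())
```

```text
False
0.058127457182376184 29.999901205301285 [-0.8338  1.9327 -1.1049] 7.15
0.05828595455698568 [ 0.119   0.2826 -3.1999] 8.7833
0 [-0.5133  0.7206  1.8802  0.9051  1.4637 -1.1114] 0.1498170314688031
0.8 [-0.4525  0.8266  1.709   0.7504  1.7265 -0.3084] 0.08834340932228703
1.3 [-0.4345  0.9142  1.647   0.7448  1.9023  0.135 ] 0.0705558311584364
1.6 [-0.432   0.9643  1.6343  0.7715  1.9919  0.3952] 0.06688349940329735
1.9 [-0.4357  1.0088  1.6415  0.8177  2.0625  0.657 ] 0.03990301656141071
2.1 [-0.4417  1.0341  1.6571  0.8577  2.0969  0.8336] 0.027764818684484383
```

View pics/c.png

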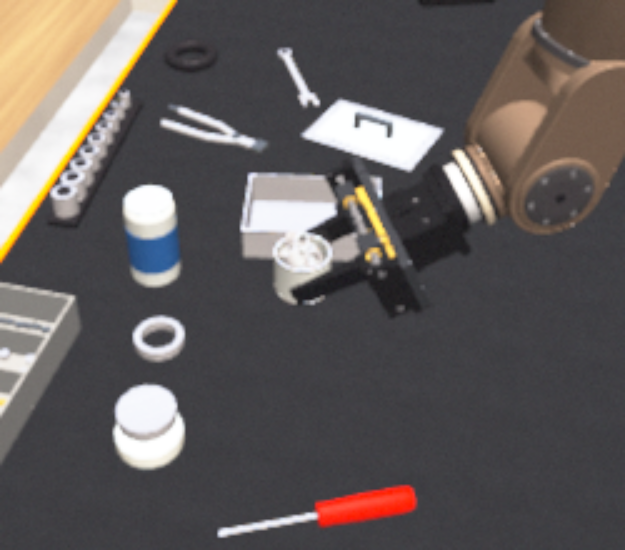

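Grasp confirmed: the tin is upright in the fingers and the heap is intact. Next I'll carry it over the tray and tilt it in steps, watching the weight on the wrist.

```bash
cat >> h.py <<'E'
P=1.6; hh=np.array([np.cos(P),np.sin(P)]); ss=np.array([-hh[1],hh[0]])
def pour(deg):
    o=ori(P,PT,np.radians(deg)); z=.162+max(0,deg-88)*.0007
    return tcp(np.r_[TRAY+.058*ss+.01*hh,z],o),o.as_quat()
def fz(): 
    v=[]
    for _ in range(6): v.append(sense()["wrist_force"][2]); hold(.02)
    return np.mean(v)
E
python3 - <<'E'
from h import *
o=ori(P,PT); servo_line(tcp(np.r_[TRAY+.058*ss+.01*hh,.2],o),o.as_quat(),v=.15); hold(.3)
w0=fz(); print(w0,sense()["time"])
move_pose(*pour(10)); move_pose(*pour(25)); hold(.2); print(25,fz(),sense()["time"])
for d in range(30,76,5):
    move_pose(*pour(d)); hold(.15); f=fz(); print(d,round(f,2),round(sense()["time"],2))
    if f-w0>.25: break
E
```

```text
-3.563690644470134 11.975
25 -2.381189524550008 12.9167
30 -3.09 13.42
```

Run:
```python
from h import *
for i in range(4): hold(.2); print(fz(),sense()["wrist_force"])
for d in (34,38):
    move_pose(*pour(d)); 
    for i in range(3): hold(.15); print(d,fz(),sense()["time"])
c=read_camera("side"); print([(round(s["p"],2),s["pixel"]) for s in silhouettes(c,"bush0")])
cv2.imwrite("pics/d.png",cv2.resize(c["frame"][140:290,190:390],None,fx=3.5,fy=3.5))
```

```text
-2.9300184580468724 [ 0.173  -0.5677 -2.8333]
-2.9752759821066697 [-0.8434 -0.1732 -2.6603]
-3.2899255077755303 [ 0.934   0.1243 -3.0796]
-2.9837653410334632 [-0.5473  0.1905 -3.4326]
34 -3.0421305506822858 15.1167
34 -3.160791620396178 15.3667
34 -2.896613406830985 15.6167
38 -2.849407041383188 16.1167
38 -3.3569545693445604 16.3667
38 -2.948330722355554 16.6167
[]
```

View pics/d.png

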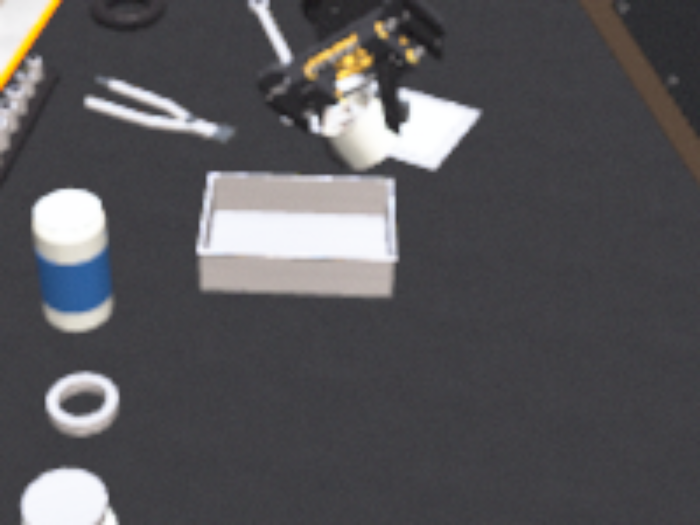

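The tin is tilted 38° over the tray with the heap holding. The tray is empty and clearly visible at crop (200–397, 175–295). Tilting continues, watched by image difference inside the tray as well as by force.

```bash
cat >> h.py <<'E'
def look(base=None):
    c=read_camera("side"); g=c["frame"]
    if base is None: return g
    m=np.zeros(g.shape[:2],np.uint8); cv2.fillPoly(m,[np.array([[249,213],[302,214],[302,191],[251,191]])],255)
    d=cv2.absdiff(g,base).max(2); d[m==0]=0
    n,_,st,ce=cv2.connectedComponentsWithStats((d>25).astype(np.uint8))
    return [(int(st[i,4]),ce[i].round().tolist()) for i in range(1,n) if st[i,4]>4]
def fz(n=20):
    v=[]
    for _ in range(n): v.append(sense()["wrist_force"][2]); hold(.02)
    return np.mean(v)
E
python3 - <<'E'
from h import *
c=read_camera("side"); b=c["frame"]; cv2.imwrite("pics/base.png",b)
cr=lambda p:np.array(p)/3.5+[190,140]-.3
S=np.array([ray(c,cr(p),.05) for p in [(200,255),(397,258),(394,180),(210,175)]]);print(S,S.mean(0))
for d in range(42,84,4):
    move_pose(*pour(d)); hold(.1); f=fz(14); l=look(b); print(d,round(f,2),round(sense()["time"],2),l)
    if f>-2.55 or l: break
print(fz(),look(b))
E
```

```text
[[ 0.655   0.0896  0.05  ]
 [ 0.4706  0.0579  0.05  ]
 [ 0.4872 -0.0663  0.05  ]
 [ 0.6747 -0.0387  0.05  ]] [0.5718 0.0106 0.05  ]
42 -3.13 17.4 []
46 -2.95 18.03 []
50 -3.1 18.67 []
54 -3.06 19.3 []
58 -3.03 19.93 []
62 -3.37 20.57 []
66 -3.01 21.2 []
70 -2.97 21.83 []
74 -2.5 22.47 [(5, [263.0, 210.0])]
-2.4076445806318603 [(6, [261.0, 210.0])]
```

Run:
```python
from h import *
c=read_camera("side");t=read_camera("top")
g=cv2.resize(c["frame"][170:230,230:330],None,fx=6,fy=6,interpolation=cv2.INTER_CUBIC)
u=cv2.resize(t["frame"][170:270,220:320],None,fx=3.6,fy=3.6,interpolation=cv2.INTER_CUBIC)
im=np.zeros((360,960,3),np.uint8);im[:,:600]=g;im[:,600:]=u;cv2.imwrite("pics/e.png",cv2.resize(im,(800,300)))
print(fz(30),sense()["time"])
```

```text
-2.398003791987361 23.45
```

View pics/e.png

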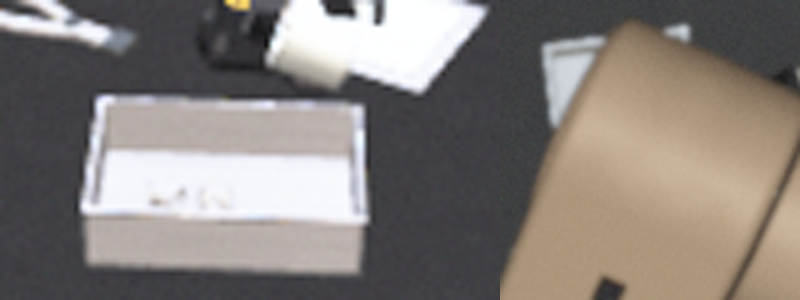

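Two bushes show on the tray floor, at crop (170,195) and (215,195). The weight loss of about 0.67 N also matches two. I'll right the tin, put it back on the mat and check.

Run:
```python
from h import *
for d in (50,25,8): move_pose(*pour(d))
o=ori(P,PT); servo_line(tcp(np.r_[TRAY+.058*ss+.01*hh,.2],o),o.as_quat(),v=.15); hold(.2); print(fz(30),sense()["time"])
o=ori(HD,PT); h=np.array([np.cos(HD),np.sin(HD)])
servo_line(tcp(np.r_[TIN,.2],o),o.as_quat(),v=.2)
servo_line(tcp(np.r_[TIN,.035],o),v=.15)
print(servo_line(tcp(np.r_[TIN,.0225],o),v=.03,stop_force=3),sense()["eef_pos"],tcp(np.r_[TIN,.0225],o))
ungrasp(); servo_line(tcp(np.r_[TIN-.11*h,.03],o),v=.2); print(sense()["time"])
servo_line(tcp(np.r_[TIN-.13*h,.25],o),v=.3)
c=read_camera("side");t=read_camera("top");print(sense()["time"])
g=cv2.resize(c["frame"][170:300,230:330],None,fx=4,fy=4,interpolation=cv2.INTER_CUBIC)
u=cv2.resize(t["frame"][170:270,220:320],None,fx=4,fy=4,interpolation=cv2.INTER_CUBIC)
im=np.zeros((520,800,3),np.uint8);im[:,:400]=g;im[:400,400:]=u;cv2.imwrite("pics/f.png",im)
cv2.imwrite("pics/t2.png",t["frame"])
```

```text
-2.452259143474686 25.8583
True [0.5507 0.3157 0.0152] [0.5506 0.3157 0.0148]
31.8
33.0333
```

View pics/f.png

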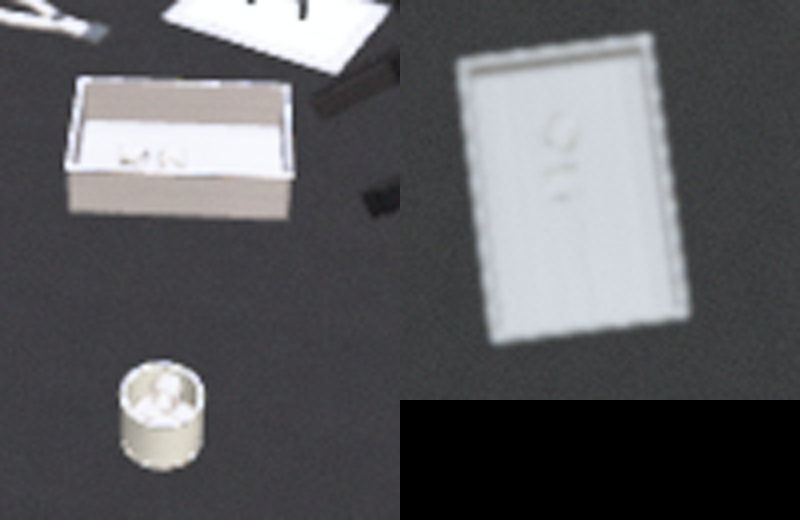

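Both bushes lie in the tray (top panel (562,130) and (565,180)). The tin stands upright with four left. Next I'll fix the tray and lid poses with the wrist camera from above each.

```bash
cat >> h.py <<'E'
def down(yaw): return R.from_euler("z",yaw)*R.from_euler("x",np.pi)
def wpts(c,st,px,z):
    K,X=c["camera_matrix"],c["hand_eye"]
    u=(np.asarray(px,float)-K[:2,2])/np.diag(K)[:2]; r=np.linalg.norm(u,axis=1,keepdims=True)
    d=np.c_[u/np.maximum(r,1e-9)*np.sin(r),np.cos(r)]
    Rt=R.from_quat(st["orientation"]).as_matrix()
    o=st["eef_pos"]+Rt@X[:3,3]; D=d@(Rt@X[:3,:3]).T
    return o+D*((z-o[2])/D[:,2])[:,None]
def wfit(label,z,name):
    st=sense(); c=read_camera("wrist"); cv2.imwrite("pics/%s.png"%name,c["frame"])
    for s in silhouettes(c,label)[:2]:
        k,_=cv2.findContours(s["region"].astype(np.uint8),0,1); k=max(k,key=cv2.contourArea)[:,0]
        w=wpts(c,st,k,z)[:,:2]; print(label,round(s["p"],2),s["pixel"],s["region"].sum(),cv2.minAreaRect((w*1000).astype(np.float32)))
E
python3 - <<'E'
from h import *
c=read_camera("top")
q=lambda p:(np.array(p)-[400,0])/4+[220,170]-.3
T=np.array([ray(c,q(p),.05) for p in [(458,57),(652,37),(690,318),(495,343)]]);print(T.mean(0),[np.arctan2(*(T[a]-T[b])[1::-1]) for a,b in ((0,3),(1,2))])
o=down(.135); p=np.r_[TRAY+[-.04,0],.3]; print(solve_ik(p,o.as_quat()))
move_pose(p,o.as_quat()); hold(.3); wfit("tray",.05,"w1"); print(sense()["q"],sense()["time"])
o=down(-.345); p=[.49,-.25,.3]
move_pose(p,o.as_quat()); hold(.3); wfit("lid",.008,"w2"); wfit("lid_grip",.008,"w3"); print(sense()["q"],sense()["time"])
cv2.imwrite("pics/w.png",np.hstack([cv2.resize(cv2.imread("pics/w%d.png"%i),(400,300)) for i in (1,2)]))
E
```

```text
[0.5736 0.0037 0.05  ] [np.float64(0.1411569714704681), np.float64(0.13002213418448347)]
[-0.1164  0.2791  1.662  -0.      1.2005  1.3194]
tray 0.9 [254.1, 128.3] 11451 ((574.8500366210938, 5.778221130371094), (189.03712463378906, 130.91531372070312), 7.691043376922607)
[-0.1163  0.2792  1.662   0.0001  1.2005  1.3194] 36.175
lid 0.89 [242.6, 132.4] 9971 ((520.2501220703125, -250.79730224609375), (132.6243133544922, 192.14614868164062), 70.18419647216797)
[-0.5914  0.3052  1.6239 -0.      1.2125  1.3239] 37.6833
```

View pics/w.png

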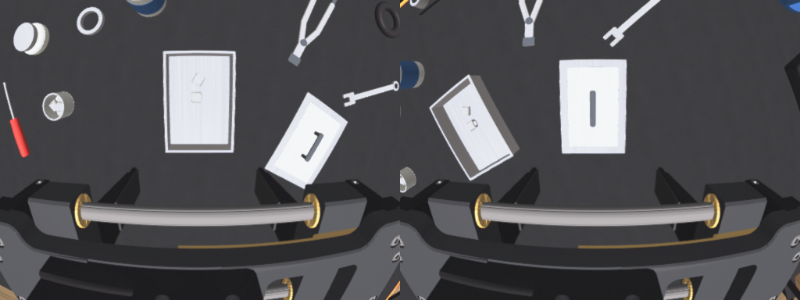

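Run:
```python
from h import *
L=np.array([.5203,-.2508]);T=np.array([.5748,.0058]);o=down(-.346)
move_pose(np.r_[L,.12],o.as_quat()); servo_line(np.r_[L,.016],o.as_quat(),v=.1,stop_force=10)
grab(40); s=sense(); print(s["width"],s["eef_pos"],s["time"]); z0=s["eef_pos"][2]
servo_line(np.r_[L,.16],v=.15); 
o=down(.134); servo_line(np.r_[T,.16],o.as_quat(),v=.15)
servo_line(np.r_[T,z0+.055],o.as_quat(),v=.1); hold(.2)
print(servo_line(np.r_[T,z0+.0445],v=.02,stop_force=6)); s=sense(); print(s["eef_pos"]-[*T,z0],s["wrist_force"],s["time"],s["width"])
```

```text
0.01175261994684556 [ 0.5203 -0.2508  0.016 ] 40.9
True
[-0.0001  0.      0.045 ] [-0.3152 -0.2733  5.297 ] 45.65 0.011751218004361264
```

Contact came at exactly the 45 mm home height. Releasing and checking.

Run:
```python
from h import *
ungrasp(); s=sense(); p=s["eef_pos"]; servo_line([p[0],p[1],.2],v=.15)
T=np.array([.5748,.0058]);o=down(.134); servo_line(np.r_[T+[-.06,0],.3],o.as_quat(),v=.3); hold(.3)
wfit("lid",.053,"w4"); t=read_camera("side"); print(sense()["time"])
im=np.hstack([cv2.resize(cv2.imread("pics/w4.png"),(400,300)),cv2.resize(t["frame"][170:290,210:370],(400,300))]);cv2.imwrite("pics/x.png",im)
```

```text
lid 0.85 [255.1, 117.8] 12498 ((574.5521850585938, 4.9863739013671875), (192.16053771972656, 132.50950622558594), 7.72667121887207)
49.1167
```

View pics/x.png

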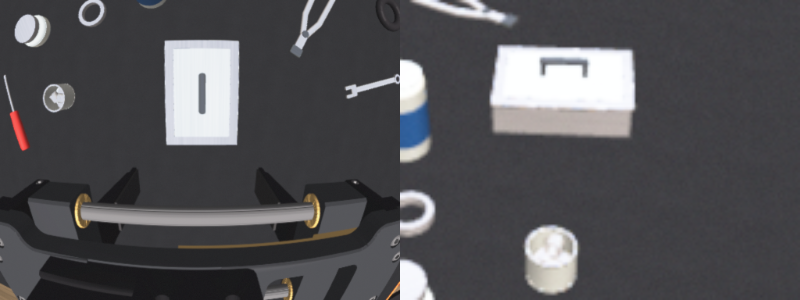

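The lid sits flat and square on the tray (wrist panel centre (202,92)). The tin is upright at (58,97), and nothing is spilled or displaced.

```bash
python3 -c "
from plant import *
print(sign_off())"
```

```text
the job is handed in; nothing more can be done
None
```

Job handed in at about 49 s: two bushes are in the tray, the tin stands upright on the bench mat with the other four, the lid is home on the tray, and the pictures show nothing spilled or moved.

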